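# Stand the screw-top bottle on the round coaster

## Task

Pick up the shorter of the two blue glass bottles, the one with the broad metal screw-top lid, and stand it upright in the middle of the round cork coaster (not the square one), so that no part of its base hangs over the coaster's edge. Set it down without dropping it, and leave the taller bottle standing where it is.

Things in the scene. Friction and masses are not known exactly. Their poses are not given: they have to be found in the camera images.
- bottle: Shorter blue glass bottle, round, loose, 0.2 to 0.45 kg, 146 mm tall. Origin: centre of its underside; z up its axis. Body 62 mm in diameter up to 82 mm above the base, then a shoulder to a neck of 28 mm diameter at 106 to 116 mm. Plain aluminium screw-top lid, 36 mm in diameter, from 116 to 146 mm; it is tight, does not turn, and the bottle can be lifted by it from above.
- coaster: Round cork coaster, a flat disc 92 mm in diameter and 10 mm thick, stuck to the board so that it does not slide. Origin: centre of its underside, at board height; its top is 10 mm above.
- tall_bottle: The taller blue glass bottle, to be left alone: loose, 200 mm tall, body 72 mm in diameter up to 105 mm, narrowing to a slim neck of about 27 mm with a small 22 mm cork stopper. Origin: centre of its underside, z up.
- square_coaster: Square cork coaster, 92 mm by 92 mm and 10 mm thick, stuck to the board; not the one to use. Origin: centre of its underside.
Things that resemble listed ones, but are neither listed nor needed, are in the scene too. What is shaped like the bottle but red or yellow is not meant. Leave any turquoise look-alike of the coaster alone.

How it is judged:
By the outcome, as a careful person would: the job done as asked, in the order asked, and still so for the second after the job is handed in, with the robot touching nothing.
It also fails if it takes over 42 s, if anything falls off the work surface, if the arm or the gripper's body presses on something with over 40 N, if the wrist force passes 120 N, or if a joint passes its speed limit or range.

## Robot

A 6-joint arm with a two-finger parallel gripper is mounted at the origin on the work surface. World frame = base frame: x ahead of the robot, y to its left, z up, the work surface at z = 0. Lengths are in m, angles in rad, forces in N, time in s.
With the tool pointing down it reaches from about 0.35 to 0.875 m from the base axis. Payload 4.2 kg.
Tool frame: the origin (TCP) lies between the finger pads; the fingertips stand 17 mm ahead of it and the grasp point (between the pads) lies 2 mm behind it; z points along the fingers, y is the line along which they close (so a half turn about z gives the same grasp; the last joint's range is limited). The gripper opens to 87 mm and grips with 3 to 60 N. Pads are 19 mm wide; open, the fingers measure 117 mm over their backs; the gripper's body (75 mm by 190 mm) begins 51 mm behind the grasp point.
Start: joints at [1.6, 0.385, 0.008, 0, -1.194, -0.259], TCP at [0.142, 0.609, 0.209] pointing down, gripper open.
Joint ranges: [-3.14, 3.14], [-1.21, 2.06], [-1.07, 1.41], [-3.16, 2.05], [-2.99, -0.16], [-3.1, 3.1]. Speed limits (rad/s): [2.79, 2.79, 3.14, 3.14, 3.14, 3.14].

## Interface

Orientations are given as a unit quaternion [w, x, y, z].
In Python, from cell import robot gives the robot as it stands.
- The arm moves only by the tool send_rows, never from a script. Its argument "deltas" is a list that holds one entry, the list of rows, each a list of 7 numbers: the shift along the world's x, y, z as a fraction of full scale, then the turn, a rotation vector about the world's x, y, z as a fraction of full scale, then the gripper command: -1 is shut, 1 is fully open, values between are in proportion. A call has exactly 5 rows; each row shifts and turns the commanded pose from where the row before left it; what a row does not reach is not made up. Full scale, the value 1, is 3 cm for a shift and 10 degrees for a turn. A row lasts 1/8 s, in which the tool goes at most 62.5 mm and 10.7 degrees, less where a joint would pass 70% of its speed; a pose out of reach is approached as far as the arm can. A call with a number of a shift or a turn outside -1 to 1 is refused whole. A call with a gripper value outside its range is refused whole. The fingers move at their own pace and stop on an object; "force" is the grip in N (left out, the last holds). Time passes only in rows, so rows that do not move let the fingers close, or fill a call up. It gives the time, the measured TCP pose, the force, the opening and the grip force at its end, in the units of the state.
- robot.observe(): the state, without advancing time (a new reading comes with each control period).
- robot.capture(name): name is "scene" or "side" or "wrist"; returns the picture (420x560x3 uint8, red, green, blue); there is no depth.
- robot.camera_params(name): a dict with "vertical_fov" (degrees; the focal length in pixels is half the picture's height over the tangent of half this angle, whatever the lens; pixels are square), "cx", "cy" (the principal point, pixels), "position" and "attitude" of the camera in the world. Camera axes: x right, y up, looking along -z (the intrinsics and any distortion apply to the point x, -y, -z); pixel columns grow to the right and rows downward; lengths in m; the calibration is good to about 2 mm. A picture is of the moment at which its call begins: read the wrist's pose just before it. camera_params takes no time and is no camera call; for the wrist camera it gives the pose at the moment of the call.
- robot.job_done(): hands the job in; it is judged then, once.
Trained networks look in the newest picture that a camera, given by its name, has taken for a name from the list of things; names that differ only in an ending like _2 or _b are one class to them, and where a whole thing is asked for, a point or a joint stands for the part that bears it (a point fixed in the world has none). Each returns a list of dicts, best first, with "score" (0 to 1); they miss things now and then, are a little off and sometimes report something else, mostly with a low value. They report only what shows in the picture. A call takes as long as a camera call. They do not tell look-alikes from the thing itself.
- robot.silhouettes(camera, label): "pixels" (420x560 bool, what is visible of it) and "centre" ([column, row] in pixels, amid what is visible of it).
- robot.place_of(camera, label): "centre" ([column, row] in pixels: a listed point, or the origin of a listed thing).
The state is a dict: "clock": time; "joint_pos": joint angles; "dq": joint speeds; "effort": joint torques, N m; "tool_pos": TCP position; "tcp_rot": TCP orientation; "ft_force": force on the tool from outside, world axes, zero at the start; "ft_torque": the same for the moment, N m; "finger_gap": finger opening in m; "grasp_force": force on a finger pad.
Only numpy, scipy, OpenCV 4.12 (cv2) and the standard library are available. Lean on these libraries where they do the work, as an engineer would, in place of code of your own. Each camera call takes 0.05 s, during which the arm holds its last target. There are 200 camera calls.

## Working session

There is one attempt and no reset: what is moved stays moved. The work goes in short steps, Python scripts to look and compute and a tool call to move; the robot and the scene stay as the last step left them, time stands still between calls to the robot, and variables do not carry over. Pictures are saved under pics/ and viewed, at most 10 in all, crops included, and the job is handed in when it is done.

Besides the shell and the picture viewer there is one more tool, called as a command line: name --argument value ..., lists and objects as JSON in quotes. send_rows: Moves the arm, as the interface text tells. Shift numbers are shares of 3 cm and turn numbers shares of 10 degrees, none past 1 either way. Its arguments: {"type":"object","properties":{"deltas":{"type":"array","items":{"type":"array","items":{"type":"array","items":{"type":"number"}}}},"force":{"type":"number"}},"required":["deltas"]}

```bash
mkdir -p pics; cat > h.py <<'E'
import numpy as np, cv2
from cell import robot
from scipy.spatial.transform import Rotation as R
def ray(p,uv):
    f=210/np.tan(np.radians(p["vertical_fov"])/2)
    a=p["attitude"]
    M=R.from_quat([a[1],a[2],a[3],a[0]]).as_matrix() if np.size(a)==4 else np.array(a)
    d=M@np.array([(uv[0]-p["cx"])/f,-(uv[1]-p["cy"])/f,-1.])
    return np.array(p["position"]),d
def at_z(p,uv,z):
    o,d=ray(p,uv); return o+d*(z-o[2])/d[2]
def proj(p,X):
    f=210/np.tan(np.radians(p["vertical_fov"])/2);a=p["attitude"]
    M=R.from_quat([a[1],a[2],a[3],a[0]]).as_matrix() if np.size(a)==4 else np.array(a)
    c=M.T@(np.array(X)-p["position"]); return p["cx"]+f*c[0]/-c[2], p["cy"]-f*c[1]/-c[2]
def save(n,im): cv2.imwrite(f"pics/{n}.png",im[:,:,::-1])
E
python3 - <<'E'
from h import *
for c in ("scene","side","wrist"):
    save(c+"0",robot.capture(c)); p=robot.camera_params(c); print(c,p)
    if c=="wrist": continue
    for l in ("bottle","coaster","tall_bottle"):
        for d in robot.place_of(c,l): print(l,round(d["score"],2),np.round(d["centre"]),at_z(p,d["centre"],0).round(3))
s=robot.observe();print(s["clock"],s["tool_pos"],s["tcp_rot"])
E
```

```text
scene {'vertical_fov': 56.28651395318076, 'cx': 276.1005610307058, 'cy': 210.38207591487443, 'position': array([1.04119321, 0.50735767, 0.52230143]), 'attitude': array([0.34725184, 0.19637959, 0.43548992, 0.80696948])}
bottle 0.75 [383. 261.] [0.432 0.25  0.   ]
bottle 0.72 [420. 236.] [0.299 0.267 0.   ]
bottle 0.61 [369. 291.] [0.528 0.277 0.   ]
bottle 0.3 [229. 176.] [ 0.409 -0.254  0.   ]
coaster 0.62 [305. 245.] [0.504 0.102 0.   ]
coaster 0.56 [250. 272.] [0.645 0.08  0.   ]
tall_bottle 0.93 [201. 224.] [ 0.611 -0.12   0.   ]
side {'vertical_fov': 54.80065408712597, 'cx': 283.5828405522434, 'cy': 213.39654720982998, 'position': array([ 0.28429398, -0.57170032,  0.49019927]), 'attitude': array([ 0.88186167,  0.44703301, -0.07095234, -0.13208804])}
bottle 0.91 [186. 180.] [0.31  0.258 0.   ]
bottle 0.84 [237. 172.] [0.429 0.257 0.   ]
bottle 0.71 [277. 160.] [0.537 0.289 0.   ]
coaster 0.96 [290. 203.] [0.51 0.1  0.  ]
tall_bottle 0.58 [387. 265.] [ 0.615 -0.131  0.   ]
wrist {'vertical_fov': 70.13183211130323, 'cx': 283.40136732464487, 'cy': 210.37891800346503, 'position': array([0.21667681, 0.59025155, 0.3843883 ]), 'attitude': array([-0.61518274,  0.08705188, -0.11034327,  0.77575546])}
0.45 [0.14231971 0.6085226  0.20867323] [ 6.61805878e-05  9.93403699e-01 -1.14669460e-01 -1.93014804e-05]
```

View pics/scene0.png

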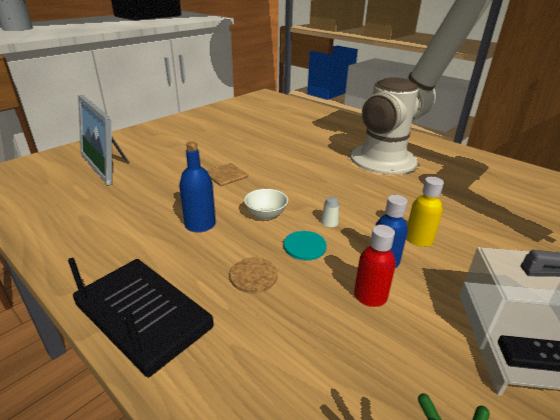

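View pics/side0.png

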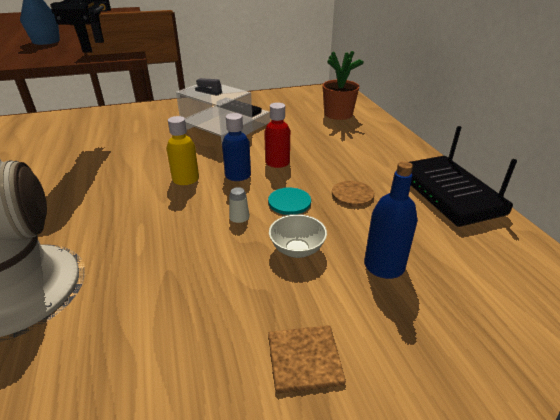

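```bash
python3 - <<'E'
from h import *
a=cv2.imread("pics/side0.png")[85:205,140:310]; b=cv2.imread("pics/scene0.png")[165:310,340:460]
a=cv2.resize(a,None,fx=2.6,fy=2.6,interpolation=2);b=cv2.resize(b,None,fx=2.6,fy=2.6,interpolation=2)
h=max(a.shape[0],b.shape[0]);pad=lambda i:cv2.copyMakeBorder(i,0,h-i.shape[0],0,0,0)
cv2.imwrite("pics/crop1.png",np.hstack([pad(a),pad(b)]))
# cork coaster: ellipse fit by colour in the scene view, blue body mask
for c,box in (("scene",(225,250,285,295)),("side",(325,175,380,210))):
    im=cv2.imread(f"pics/{c}0.png");p=robot.camera_params(c);x0,y0,x1,y1=box
    roi=im[y0:y1,x0:x1]; hsv=cv2.cvtColor(roi,cv2.COLOR_BGR2HSV)
    g=np.full(roi.shape[:2],cv2.GC_PR_BGD,np.uint8)
    cv2.ellipse(g,((x1-x0)//2,(y1-y0)//2),((x1-x0)//2-6,(y1-y0)//2-6),0,0,360,cv2.GC_PR_FGD,-1)
    g[:2]=g[-2:]=0;g[:,:2]=g[:,-2:]=0
    cv2.grabCut(roi,g,None,np.zeros((1,65)),np.zeros((1,65)),4,cv2.GC_INIT_WITH_MASK)
    m=((g==1)|(g==3)).astype(np.uint8);ys,xs=np.nonzero(m)
    print(c,"coaster",m.sum(),xs.min()+x0,xs.max()+x0,ys.min()+y0,ys.max()+y0,at_z(p,(xs.mean()+x0,ys.mean()+y0),.006).round(3))
E
```

```text
Traceback (most recent call last):
ValueError: zero-size array to reduction operation minimum which has no identity
```

View pics/crop1.png

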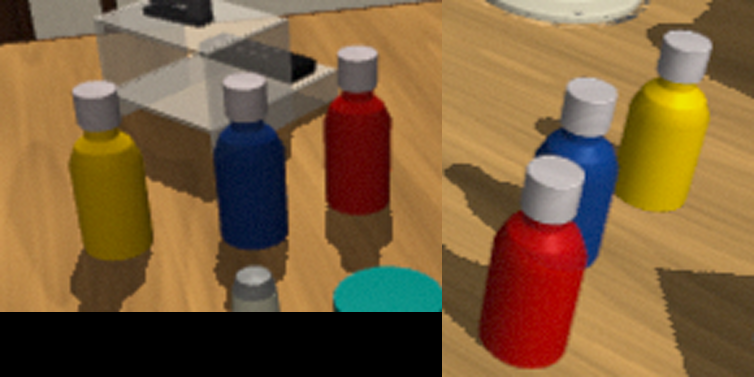

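```bash
python3 - <<'E'
from h import *
ps,pc=robot.camera_params("side"),robot.camera_params("scene")
print("lid",at_z(ps,(234.2,117.3),.146).round(4),at_z(pc,(396.9,200.4),.146).round(4))
def tri(u,v):
    o1,d1=ray(ps,u);o2,d2=ray(pc,v)
    t=np.linalg.lstsq(np.c_[d1,-d2],o2-o1,rcond=None)[0];return (o1+d1*t[0]).round(3),(o2+d2*t[1]).round(3)
print("lid tri",*tri((234.2,117.3),(396.9,200.4)))
print("box obj",*tri((209,85),(548,263)))
for c,p in (("scene",pc),("side",ps)):
    robot.capture(c)
    for d in robot.silhouettes(c,"coaster"):
        k=cv2.moments(d["pixels"].astype(np.uint8),True);uv=(k["m10"]/k["m00"],k["m01"]/k["m00"])
        print(c,round(d["score"],2),np.round(uv,1),k["m00"],at_z(p,uv,.007).round(4))
s=robot.observe();print(s["clock"])
E
```

```text
lid [0.4282 0.2378 0.146 ] [0.4314 0.2522 0.146 ]
lid tri [0.43  0.249 0.141] [0.428 0.251 0.144]
box obj [0.414 0.502 0.131] [0.413 0.502 0.132]
scene 0.6 [253.4 274.6] 1316.0 [0.6509 0.0942 0.007 ]
scene 0.6 [305.1 245.6] 990.0 [0.5117 0.1085 0.007 ]
side 0.71 [289.  200.9] 938.0 [0.5076 0.0976 0.007 ]
side 0.58 [352.3 193.4] 893.0 [0.6482 0.0857 0.007 ]
0.65
```

Three candidates share the shape in the side view: yellow (183,155), blue (237,155) and red (277,140). The blue one has the broad lid and is short, so it is the one meant. The other blue bottle is tall with a cork. The crop confirms this.

send_rows --deltas '[[[0.9,-1,0.4,0,0,0,1],[0.9,-1,0.4,0,0,0,1],[0.9,-1,0.4,0,0,0,1],[0.9,-1,0.2,0,0,0,1],[0.9,-1,0,0,0,0,1]]]' --force 25

```text
clock: 1.27
tool_pos: [0.2782, 0.4579, 0.2517]
tcp_rot: [-0.001, 0.993, -0.115, 0.0]
ft_force: [0.1, 1.8, -0.4]
finger_gap: 0.0869
grasp_force: 0.0
```

send_rows --deltas '[[[0.9,-1,0,0,0,0,1],[0.9,-1,0,0,0,0,1],[0.9,-1,0,0,0,0,1],[0.6,-1,0,0,0,0,1],[0,0,0,0,0,0,1]]]'

```text
clock: 1.9
tool_pos: [0.3771, 0.3369, 0.251]
tcp_rot: [-0.0, 0.993, -0.116, 0.0]
ft_force: [0.0, -0.1, -0.4]
finger_gap: 0.0869
grasp_force: 0.0
```

```bash
python3 - <<'E'
from h import *
s=robot.observe();p=robot.camera_params("wrist");im=robot.capture("wrist");save("w1",im)
print(s["clock"],s["tool_pos"],s["tcp_rot"],s["dq"].round(2) if hasattr(s["dq"],"round") else s["dq"],p["position"],p["attitude"])
print(proj(p,(.43,.25,.146)))
E
```

```text
1.9 [0.3771223  0.336933   0.25103657] [-1.26069186e-04  9.93225513e-01 -1.16202653e-01  8.59595132e-05] [ 0.04  0.01  0.02 -0.    0.01 -0.01] [0.45139199 0.3183707  0.42678067] [-0.61400139  0.08665733 -0.11057316  0.77670224]
(np.float64(362.6534946673471), np.float64(129.50382452194145))
```

View pics/w1.png

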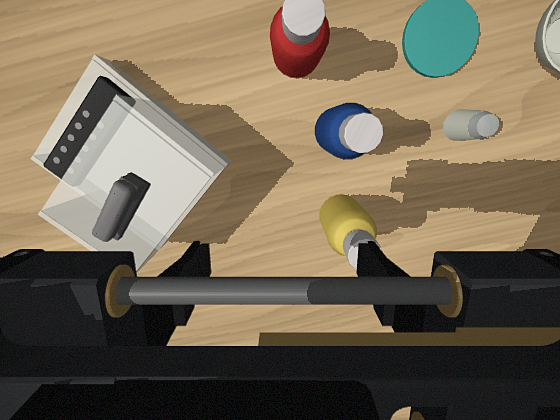

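The wrist view shows the blue bottle's lid at about (362,132), between red (302,15) and yellow (358,245). I had predicted (363,129.5).

```bash
python3 - <<'E'
from h import *
p=robot.camera_params("wrist");im=cv2.imread("pics/w1.png")
r=cv2.cvtColor(im,cv2.COLOR_BGR2HSV)[100:165,330:395]
m=((r[...,1]<40)&(r[...,2]>140)).astype(np.uint8)
n,l,st,c=cv2.connectedComponentsWithStats(m);k=1+st[1:,4].argmax();uv=c[k]+[330,100]
print(st[k],uv,at_z(p,uv,.146),at_z(p,uv,.142))
E
```

```text
[   9   13   44   40 1351] [361.07253886 132.26794967] [0.42767885 0.25291504 0.146     ] [0.42734632 0.25196759 0.142     ]
```

send_rows --deltas '[[[0.6,-0.9,0,0,0,0,1],[0.6,-0.9,0,0,0,0,1],[0.5,-0.9,0,0,0,0,1],[0,-0.1,-0.6,0,0,0,1],[0,0,-0.6,0,0,0,1]]]'

```text
clock: 2.58
tool_pos: [0.4273, 0.2552, 0.2145]
tcp_rot: [-0.0, 0.993, -0.115, 0.0]
ft_force: [0.5, 0.4, 0.4]
finger_gap: 0.0873
grasp_force: 0.0
```

```bash
python3 - <<'E'
from h import *
s=robot.observe();p=robot.camera_params("wrist");im=robot.capture("wrist");save("w2",im)
print(s["clock"],s["tool_pos"],proj(p,(.428,.252,.146)))
E
```

```text
2.575 [0.42731536 0.2551815  0.21453574] (np.float64(286.19737387658813), np.float64(215.35109600360224))
```

View pics/w2.png

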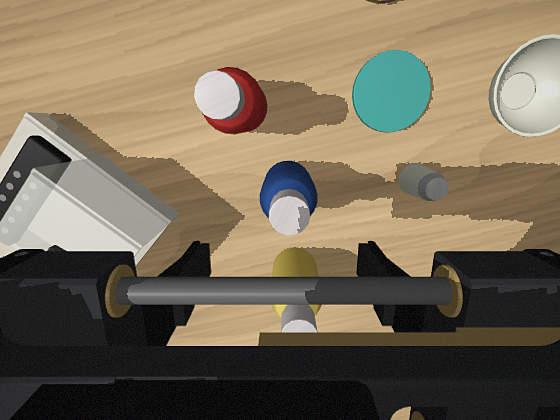

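The lid is at (289,215), centred between the fingers, so I descend and grip.

send_rows --deltas '[[[0.03,-0.05,-0.8,0,0,0,1],[0,0,-0.8,0,0,0,1],[0,0,-0.7,0,0,0,1],[0,0,-0.4,0,0,0,1],[0,0,0,0,0,0,1]]]'

```text
clock: 3.25
tool_pos: [0.4279, 0.2533, 0.1334]
tcp_rot: [0.001, 0.993, -0.114, -0.0]
ft_force: [-0.3, -0.2, 0.6]
finger_gap: 0.0869
grasp_force: 0.0
```

send_rows --deltas '[[[0,0,0,0,0,0,-1],[0,0,0,0,0,0,-1],[0,0,0,0,0,0,-1],[0,0,0,0,0,0,-1],[0,0,0,0,0,0,-1]]]' --force 30

```text
clock: 3.88
tool_pos: [0.4283, 0.253, 0.1338]
tcp_rot: [-0.0, 0.993, -0.115, 0.0]
ft_force: [0.1, 0.1, 1.3]
finger_gap: 0.0447
grasp_force: 0.0
```

send_rows --deltas '[[[0,0,0,0,0,0,-1],[0,0,0,0,0,0,-1],[0,0,0,0,0,0,-1],[0,0,0,0,0,0,-1],[0,0,0,0,0,0,-1]]]'

```text
clock: 4.5
tool_pos: [0.4283, 0.253, 0.1337]
tcp_rot: [0.0, 0.993, -0.115, 0.0]
ft_force: [0.6, 0.9, 0.0]
finger_gap: 0.0013
grasp_force: 0.0
```

send_rows --deltas '[[[0,0,0.3,0,0,0,-1],[0,0,0.6,0,0,0,-1],[0,0,0.6,0,0,0,-1],[0,0,0.5,0,0,0,-1],[0,0,0,0,0,0,-1]]]'

```text
clock: 5.12
tool_pos: [0.4288, 0.2536, 0.1952]
tcp_rot: [-0.001, 0.993, -0.115, 0.001]
ft_force: [0.1, 0.6, -0.2]
finger_gap: 0.0003
grasp_force: 0.0
```

The fingers closed on nothing, so I look before doing anything else.

```bash
python3 - <<'E'
from h import *
a=robot.capture("side");b=robot.capture("scene");w=robot.capture("wrist");save("s3",a);save("w3",w)
a=cv2.resize(a[40:220,130:330],None,fx=2,fy=2,interpolation=2);b=cv2.resize(b[120:300,300:500],None,fx=2,fy=2,interpolation=2)
save("both3",np.hstack([a,b]))
E
```

```text
(no output)
```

View pics/both3.png

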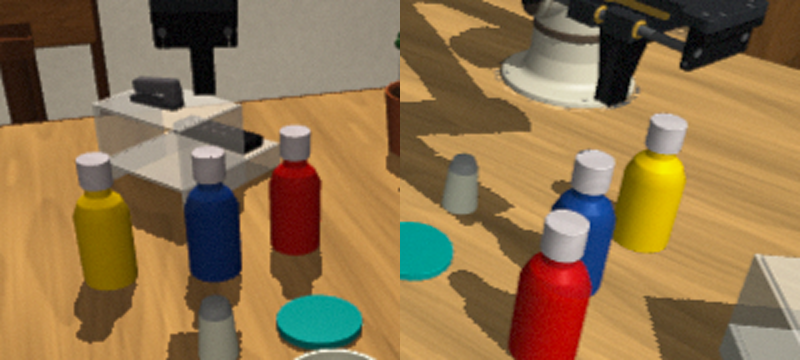

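View pics/w3.png

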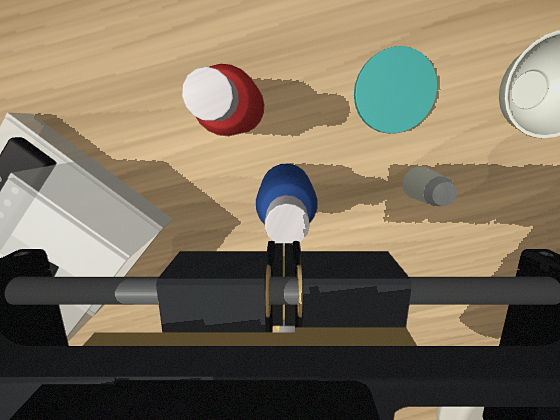

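```bash
python3 - <<'E'
from h import *
ps,pc,pw=[robot.camera_params(c) for c in("side","scene","wrist")]
s=robot.observe();print(s["tool_pos"],pw["position"])
def tri(L):
    A=[];b=[]
    for p,u in L:
        o,d=ray(p,u);d/=np.linalg.norm(d);P=np.eye(3)-np.outer(d,d);A.append(P);b.append(P@o)
    return np.linalg.lstsq(np.vstack(A),np.hstack(b),rcond=None)[0].round(4)
print("expected tip px",proj(ps,(.4288,.2536,.178)),proj(pc,(.4288,.2536,.178)),proj(pw,(.4288,.2536,.178)))
print("tip tri",tri([(ps,(232,87)),(pc,(406,171))]))
S,C,W=(130+209/2,40+153/2),(300+194/2,120+159/2),(287,219)
print("lid side/scene",tri([(ps,S),(pc,C)])," side/wrist",tri([(ps,S),(pw,W)])," scene/wrist",tri([(pc,C),(pw,W)]),at_z(pw,W,.146))
B=(130+214/2,40+268/2)
print("base side",at_z(ps,B,.0), "yellow lid side/scene",tri([(ps,(130+94/2,40+161/2)),(pc,(300+267/2,120+123/2))]))
E
```

```text
[0.42776811 0.25270935 0.19308365] [0.50234357 0.23455899 0.36875927]
expected tip px (np.float64(232.00368201992615), np.float64(100.03771546661525)) (np.float64(401.5011215770464), np.float64(185.0525113557518)) (np.float64(280.78284987750465), np.float64(239.16955522572317))
tip tri [0.4301 0.2558 0.2063]
lid side/scene [0.4296 0.2499 0.1445]  side/wrist [0.4309 0.2484 0.1432]  scene/wrist [0.4309 0.2498 0.1466] [0.43179656 0.24816592 0.146     ]
base side [0.42765956 0.24958582 0.        ] yellow lid side/scene [0.3098 0.2674 0.1425]
```

The bottle was not disturbed. The views put the real fingertips at z≈0.206 with the TCP reading 0.193, about 30 mm higher than specified, so they closed just above the lid. I'll reopen and go about 22 mm lower than before, watching the force.

send_rows --deltas '[[[0.07,-0.1,0,0,0,0,1],[0,0,0,0,0,0,1],[0,0,0,0,0,0,1],[0,0,0,0,0,0,1],[0,0,0,0,0,0,1]]]'

```text
clock: 5.9
tool_pos: [0.4303, 0.2501, 0.1937]
tcp_rot: [0.0, 0.993, -0.115, -0.0]
ft_force: [-0.1, 0.2, 0.6]
finger_gap: 0.0427
grasp_force: 0.0
```

send_rows --deltas '[[[0,0,0,0,0,0,1],[0,0,0,0,0,0,1],[0,0,0,0,0,0,1],[0,0,-0.5,0,0,0,1],[0,0,-0.5,0,0,0,1]]]'

```text
clock: 6.52
tool_pos: [0.43, 0.2498, 0.1624]
tcp_rot: [0.0, 0.993, -0.115, -0.0]
ft_force: [-0.6, -0.1, -0.7]
finger_gap: 0.0852
grasp_force: 0.0
```

send_rows --deltas '[[[0,0,-0.5,0,0,0,1],[0,0,-0.5,0,0,0,1],[0,0,-0.4,0,0,0,1],[0,0,-0.2,0,0,0,1],[0,0,0,0,0,0,1]]]'

```text
clock: 7.15
tool_pos: [0.4302, 0.2499, 0.1153]
tcp_rot: [0.0, 0.993, -0.115, -0.0]
ft_force: [0.4, 0.5, 0.2]
finger_gap: 0.0872
grasp_force: 0.0
```

```bash
python3 - <<'E'
from h import *
a=robot.capture("side");b=robot.capture("scene")
a=cv2.resize(a[60:200,165:305],None,fx=2.8,fy=2.8,interpolation=2);b=cv2.resize(b[130:270,330:470],None,fx=2.8,fy=2.8,interpolation=2)
save("both4",np.hstack([a,b]))
E
```

```text
(no output)
```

View pics/both4.png

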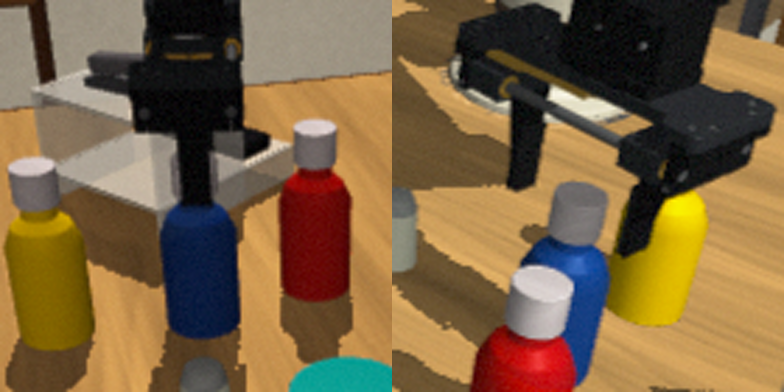

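In both views the fingers straddle the lid, with tips about mid-lid (scene crop 520,185 and 630,250; lid centre 578,213). I go 7 mm lower and grip.

send_rows --deltas '[[[0,0,-0.25,0,0,0,1],[0,0,0,0,0,0,-1],[0,0,0,0,0,0,-1],[0,0,0,0,0,0,-1],[0,0,0,0,0,0,-1]]]' --force 30

```text
clock: 7.88
tool_pos: [0.4304, 0.2501, 0.1084]
tcp_rot: [-0.0, 0.993, -0.115, 0.0]
ft_force: [-0.4, -0.2, 0.3]
finger_gap: 0.055
grasp_force: 0.0
```

send_rows --deltas '[[[0,0,0,0,0,0,-1],[0,0,0,0,0,0,-1],[0,0,0,0,0,0,-1],[0,0,0,0,0,0,-1],[0,0,0,0,0,0,-1]]]'

```text
clock: 8.5
tool_pos: [0.4303, 0.2499, 0.1083]
tcp_rot: [0.0, 0.993, -0.115, -0.0]
ft_force: [-0.2, -1.2, 0.8]
finger_gap: 0.0355
grasp_force: 30.0
```

Gripped: opening 35.5 mm at 30 N. Now I lift it.

send_rows --deltas '[[[0,0,0.2,0,0,0,-1],[0,0,0.5,0,0,0,-1],[0,0,0.7,0,0,0,-1],[0,0,0.7,0,0,0,-1],[0.2,-0.15,0.3,0,0,0,-1]]]'

```text
clock: 9.12
tool_pos: [0.4364, 0.2459, 0.181]
tcp_rot: [-0.001, 0.993, -0.114, 0.0]
ft_force: [0.1, 0.5, -3.9]
finger_gap: 0.0352
grasp_force: 30.0
```

send_rows --deltas '[[[0.4,-0.3,0,0,0,0,-1],[0.6,-0.45,0,0,0,0,-1],[0.7,-0.5,0,0,0,0,-1],[0.7,-0.5,0,0,0,0,-1],[0.7,-0.5,0,0,0,0,-1]]]'

```text
clock: 9.75
tool_pos: [0.5298, 0.1764, 0.1784]
tcp_rot: [0.001, 0.993, -0.115, -0.001]
ft_force: [0.7, -0.1, -4.7]
finger_gap: 0.0351
grasp_force: 30.0
```

send_rows --deltas '[[[0.7,-0.5,0,0,0,0,-1],[0.6,-0.45,0,0,0,0,-1],[0.3,-0.25,0,0,0,0,-1],[0,0,0,0,0,0,-1],[0,0,0,0,0,0,-1]]]'

```text
clock: 10.38
tool_pos: [0.5767, 0.1423, 0.1801]
tcp_rot: [-0.0, 0.993, -0.114, -0.0]
ft_force: [0.0, -0.3, -3.9]
finger_gap: 0.0356
grasp_force: 30.0
```

```bash
python3 - <<'E'
from h import *
s=robot.observe();pw=robot.camera_params("wrist");w=robot.capture("wrist");save("w5",w)
print(s["clock"],s["tool_pos"],s["finger_gap"],s["ft_force"],"coaster px",proj(pw,(.649,.09,.01)))
b=robot.capture("scene");a=robot.capture("side");save("c5",b);save("s5",a)
a=cv2.resize(a[90:230,290:430],None,fx=2,fy=2,interpolation=2);b=cv2.resize(b[110:320,180:330],None,fx=2,fy=2,interpolation=2)
w=cv2.resize(w[:320,100:480],None,fx=.5*1.3,fy=.5*1.3,interpolation=cv2.INTER_AREA)
H=420;pad=lambda i:cv2.copyMakeBorder(i,0,H-i.shape[0],0,0,0)
save("all5",np.hstack([pad(a),pad(b)]))
E
```

```text
10.375 [0.57674367 0.14229502 0.18010372] 0.03555741326934433 [ 0.0472479  -0.31372471 -3.89176843] coaster px (np.float64(314.10251873653465), np.float64(118.20561376138829))
```

View pics/all5.png

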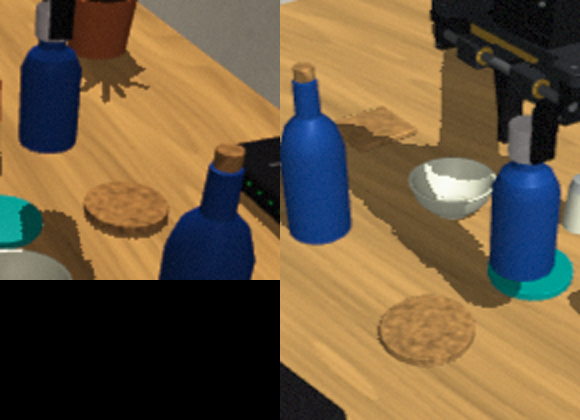

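The bottle hangs upright. The round cork coaster is clear at about (353,193) in the side view and (253,272) in the scene view. I refine its centre with a projected disc model.

```bash
python3 - <<'E'
from h import *
from scipy.optimize import least_squares
th=np.linspace(0,2*np.pi,72)
P={c:robot.camera_params(c) for c in("side","scene","wrist")}
def bbox(p,x,y):
    q=np.array([proj(p,(x+.046*np.cos(t),y+.046*np.sin(t),z)) for z in(0,.01) for t in th]);return np.r_[q.min(0),q.max(0)]
fit=lambda p,b:least_squares(lambda v:bbox(p,*v)-b,(.648,.088))
for c,b in (("side",(331.5,180,374.5,209)),("scene",(229.5,255,277.5,291.5))):
    r=fit(P[c],np.array(b));print(c,"eye",r.x.round(4),r.fun.round(1))
for c in P:
    if c=="wrist":robot.capture(c)
    for d in robot.silhouettes(c,"coaster"):
        ys,xs=np.nonzero(d["pixels"]);b=np.array([xs.min(),ys.min(),xs.max()+1,ys.max()+1])
        r=fit(P[c],b);print(c,round(d["score"],2),b,r.x.round(4),r.fun.round(1))
E
```

```text
side eye [0.6497 0.0859] [-0.1  1.   0.1 -0.8]
scene eye [0.6449 0.0884] [ 0.2  0.3 -0.2 -0.2]
side 0.84 [269 188 311 215] [0.5106 0.1003] [-0.8 -0.9  0.8  0.6]
side 0.82 [332 181 374 207] [0.6508 0.0883] [-0.5 -0.6  0.5  0.5]
side 0.33 [298  91 331 167] [0.6843 0.4125] [  0.   31.5  -0.1 -27.3]
scene 0.72 [230 258 279 293] [0.6478 0.0942] [ 0.6 -0.7 -0.6  0.7]
scene 0.61 [284 236 327 260] [0.5129 0.1102] [-0.3 -3.7  0.3  3. ]
wrist 0.95 [272  75 355 162] [0.6474 0.0914] [-0.1  0.1  0.1 -0.1]
wrist 0.77 [316 200 363 265] [0.5066 0.0874] [-14.3  -2.7  13.8   4.2]
```

send_rows --deltas '[[[0.4,-0.3,0,0,0,0,-1],[0.6,-0.45,0,0,0,0,-1],[0.7,-0.5,0,0,0,0,-1],[0.5,-0.38,0,0,0,0,-1],[0.18,-0.15,0,0,0,0,-1]]]'

```text
clock: 11.35
tool_pos: [0.6496, 0.0875, 0.1797]
tcp_rot: [0.0, 0.993, -0.115, -0.0]
ft_force: [-0.8, 0.3, -4.2]
finger_gap: 0.0355
grasp_force: 30.0
```

send_rows --deltas '[[[0,0,-0.4,0,0,0,-1],[0,0,-0.5,0,0,0,-1],[0,0,-0.4,0,0,0,-1],[0,0,-0.3,0,0,0,-1],[0,0,0,0,0,0,-1]]]'

```text
clock: 11.98
tool_pos: [0.648, 0.0887, 0.1311]
tcp_rot: [0.0, 0.993, -0.114, -0.001]
ft_force: [-0.4, 0.0, -4.0]
finger_gap: 0.0354
grasp_force: 30.0
```

```bash
python3 - <<'E'
from h import *
s=robot.observe();print(s["clock"],s["tool_pos"],s["tcp_rot"],s["ft_force"])
b=robot.capture("scene");a=robot.capture("side")
a=cv2.resize(a[100:230,290:400],None,fx=3.5,fy=3.5,interpolation=2);b=cv2.resize(b[150:310,200:310],None,fx=3.5,fy=3.5,interpolation=2)
H=b.shape[0];save("all6",np.hstack([cv2.copyMakeBorder(a,0,H-a.shape[0],0,0,0),b]))
E
```

```text
11.975 [0.6479939  0.08868639 0.13110574] [ 4.86351000e-04  9.93422946e-01 -1.14496694e-01 -1.05827843e-03] [-0.40344188  0.03112455 -3.99589264]
```

View pics/all6.png

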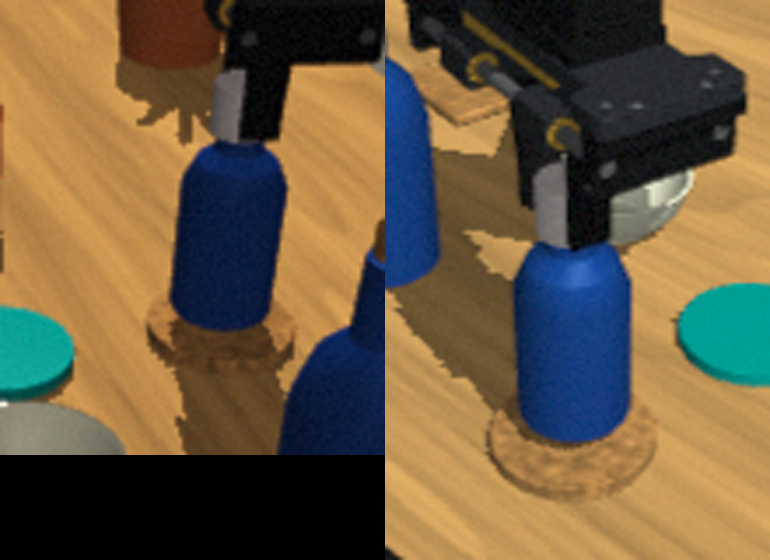

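The bottle hangs about 12 mm above the coaster and is centred on it in both views (220 vs 221, 573 vs 572 px in the crop). I lower it slowly.

send_rows --deltas '[[[0,0,-0.15,0,0,0,-1],[0,0,-0.12,0,0,0,-1],[0,0,-0.08,0,0,0,-1],[0,0,-0.04,0,0,0,-1],[0,0,0,0,0,0,-1]]]'

```text
clock: 12.7
tool_pos: [0.6487, 0.0886, 0.1205]
tcp_rot: [0.0, 0.993, -0.115, -0.0]
ft_force: [0.0, 0.4, -4.8]
finger_gap: 0.0353
grasp_force: 30.0
```

send_rows --deltas '[[[0,0,-0.03,0,0,0,-1],[0,0,-0.03,0,0,0,-1],[0,0,0,0,0,0,-1],[0,0,0,0,0,0,-1],[0,0,0,0,0,0,-1]]]'

```text
clock: 13.32
tool_pos: [0.6488, 0.0887, 0.1188]
tcp_rot: [-0.0, 0.993, -0.115, 0.0]
ft_force: [0.3, 0.2, -4.9]
finger_gap: 0.0352
grasp_force: 30.0
```

send_rows --deltas '[[[0,0,-0.03,0,0,0,-1],[0,0,0,0,0,0,-1],[0,0,0,0,0,0,-1],[0,0,0,0,0,0,-1],[0,0,0,0,0,0,-1]]]'

```text
clock: 13.95
tool_pos: [0.649, 0.0886, 0.1184]
tcp_rot: [-0.0, 0.993, -0.115, 0.0]
ft_force: [0.2, -1.3, -0.2]
finger_gap: 0.0352
grasp_force: 30.0
```

The coaster now carries the weight (force went from -4.9 to -0.2 N), so I release and rise.

send_rows --deltas '[[[0,0,0,0,0,0,1],[0,0,0,0,0,0,1],[0,0,0,0,0,0,1],[0,0,0,0,0,0,1],[0,0,0,0,0,0,1]]]'

```text
clock: 14.58
tool_pos: [0.6488, 0.0887, 0.1179]
tcp_rot: [-0.0, 0.993, -0.115, 0.0]
ft_force: [-0.1, 0.3, 0.3]
finger_gap: 0.0774
grasp_force: 0.0
```

send_rows --deltas '[[[0,0,0,0,0,0,1],[0,0,0,0,0,0,1],[0,0,0.3,0,0,0,1],[0,0,0.5,0,0,0,1],[0,0,0.7,0,0,0,1]]]'

```text
clock: 15.2
tool_pos: [0.6488, 0.0887, 0.1641]
tcp_rot: [0.0, 0.993, -0.115, 0.0]
ft_force: [0.3, -0.2, -0.5]
finger_gap: 0.0868
grasp_force: 0.0
```

send_rows --deltas '[[[0,0,0.8,0,0,0,1],[0,0,0.8,0,0,0,1],[0,0,0.5,0,0,0,1],[0,0,0,0,0,0,1],[0,0,0,0,0,0,1]]]'

```text
clock: 15.82
tool_pos: [0.6481, 0.0886, 0.2249]
tcp_rot: [0.0, 0.993, -0.115, -0.001]
ft_force: [-0.5, 0.0, 0.4]
finger_gap: 0.0873
grasp_force: 0.0
```

```bash
python3 - <<'E'
from h import *
s=robot.observe();print(s["clock"],s["tool_pos"],s["finger_gap"])
for c in("scene","side"):
    robot.capture(c);p=robot.camera_params(c)
    print(c,"expect base",np.round(proj(p,(.648,.089,.01))))
    for l in("bottle","tall_bottle"):
        for d in robot.place_of(c,l):print(l,round(d["score"],2),np.round(d["centre"]),at_z(p,d["centre"],.01 if l=="bottle" else 0).round(3))
    for d in robot.silhouettes(c,"bottle"):
        ys,xs=np.nonzero(d["pixels"]);print("sil",round(d["score"],2),xs.min(),ys.min(),xs.max(),ys.max())
    u=[proj(p,(.648+r*np.cos(t),.089+r*np.sin(t),z)) for r,z in((.031,.01),(.031,.092),(.018,.156)) for t in np.linspace(0,6.28,60)]
    print("upright model",np.round(np.r_[np.min(u,0),np.max(u,0)]))
E
```

```text
15.825 [0.64813265 0.08860929 0.22486681] 0.08725532083353037
scene expect base [253. 271.]
bottle 0.92 [414. 238.] [0.328 0.265 0.01 ]
bottle 0.9 [370. 290.] [0.535 0.28  0.01 ]
bottle 0.81 [252. 268.] [0.642 0.082 0.01 ]
tall_bottle 0.9 [198. 226.] [ 0.619 -0.119  0.   ]
sil 0.83 355 225 395 305
sil 0.78 406 177 443 245
sil 0.68 237 202 270 281
upright model [235. 202. 269. 283.]
side expect base [352. 191.]
bottle 0.7 [185. 178.] [0.308 0.249 0.01 ]
bottle 0.7 [277. 163.] [0.528 0.256 0.01 ]
bottle 0.62 [351. 192.] [0.646 0.088 0.01 ]
tall_bottle 0.9 [388. 265.] [ 0.615 -0.131 -0.   ]
sil 0.66 166 116 198 183
sil 0.62 264 103 289 167
sil 0.57 338 126 371 199
upright model [337. 125. 371. 199.]
```

The bottle stands upright on the coaster; its outline matches the model within 2 px in both views. The tall bottle has not moved.

```bash
python3 -c "
from cell import robot
print(robot.job_done())"
```

```text
the job is handed in; nothing more can be done
None
```

The shorter blue bottle now stands upright in the middle of the round cork coaster, and the taller bottle is untouched; the first grasp closed just above the lid and the second held, and I handed the job in at about 16 s of the 42 s allowed.

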